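Snap the cap onto the slip bottle

TASK

Close the white slip-trailing bottle so the slip in it does not dry out: pick up the orange snap cap, put it over the bottle's nozzle and press it straight down until it clicks past the snap bumps. Do not stop at the click: keep pressing until the black rubber seal ring under the cap is squeezed right down, and finish like that, with the gripper still on the cap pressing it firmly down - do not let go or ease off at the end. Leave the blue cap and everything else on the table where it is.

Things in the scene. Friction and masses are not known exactly. Their poses are not given: they have to be found in the camera images.
- cap_orange: Loose orange plastic cap, 30 g, standing open end down on the table: ribbed, round, 37 mm wide, 31 mm tall, flat closed top. Origin: centre of its underside (mouth); z up to the closed top. The mouth is a lip 23 mm wide inside, 3.5 mm tall; above it the hollow is 31 mm wide, up to 27 mm above the origin. Grip it round the sides, on the upper two thirds.
- cap_blue: Loose blue cap of the same shape and size, belonging to another bottle; it stands near the orange one (which of the two places has which cap changes). Leave it alone. Origin: centre of its underside.
- slip_bottle: White squat bottle with an orange band, in a wooden stand 100 x 100 x 18 mm; it is fixed and cannot move. Origin: centre of the stand's underside, on the table; z up. Bottle 66 mm wide up to 48 mm high, sloping in to 30 mm wide at 66 mm. Above are the rubber seal ring (seal_ring) and the upright nozzle, 18 mm wide, tapered to 10 mm over its top 7 mm, with four sprung snap bumps, 27 mm across.
- nozzle_tip (a point): Top centre of the nozzle, 97 mm above the table; z up. Depths of the cap's underside below it: 7.5 mm, meets the snap bumps, which give way inwards (about 6 N to pass, then they draw the cap down); about 20 mm, they spring out behind the lip (the click, the force drops); 21.5 mm, meets the seal ring; 24.5 mm, fully home, a firm stop.
- seal_ring (a joint): How far the black rubber seal ring (35 mm wide, round the foot of the nozzle, its top 75.5 mm above the table) is squeezed down, in m: 0 free, 0.003 squeezed right down. It springs back like 3.6 N per mm: about 12 N of push squeezes it right down, and it rises again when the push is eased.
- small_bowl: Small beige pottery bowl, 124 mm wide, 45 mm tall, loose bystander. Origin: centre of its underside.
- stamp: Reddish clay stamp standing on end, 19 mm wide, 54 mm tall, loose bystander. Origin: centre of its underside.
- rib_green: Flat green potter's rib, 50 x 82 x 9 mm, loose bystander lying on the table. Origin: centre of its underside.
- glaze_jar: White glaze jar with a black lid, 58 mm wide, 74 mm tall, loose bystander standing apart from the jars at the back. Origin: centre of its underside.
Not all that is in view belongs to the job. Of the things shaped like the cap_orange, the orange one is meant.

How it is judged (in metres and radians):
On the way, in this order (a step that is already met when the one before it is completed fails the run):
1. the gripper lifts the orange cap clear of the table (its underside over 40 mm up) (height (world z) of cap_orange above 0.04 m and contact force between the fingers and cap_orange above 0.3 N), for 0.1 s.
2. the orange cap is snapped on and pressed down on the seal ring by the gripper for half a second (horizontal distance between cap_orange and nozzle_tip below 0.004 m and angle between cap_orange's own z axis and vertical below 0.12 rad and z of cap_orange in the frame of nozzle_tip below -0.0215 m and value of joint seal_ring above 0.0015 m and contact force between the fingers and cap_orange above 1 N), for 0.5 s.
At the end, for the whole second after the job is handed in: The orange cap sits upright (within 0.12 rad) on the nozzle, centred within 4 mm, past the snap bumps with its underside more than 21.5 mm below the nozzle tip, the fingers are still on it (over 1 N) and their push keeps the seal ring squeezed by more than 1.5 mm of its 3 mm; the cap is at rest (all of step 2 and linear speed of cap_orange below 0.02 m/s); the arm keeps its last pose, push and grip.
It fails at once if the blue cap is moved by more than 30 mm (distance of cap_blue from where it was at the start of the episode above 0.03 m).
It fails at once if the small bowl is moved by more than 30 mm (distance of small_bowl from where it was at the start of the episode above 0.03 m).
It fails at once if the clay stamp is moved by more than 30 mm (distance of stamp from where it was at the start of the episode above 0.03 m).
It fails at once if the green rib is moved by more than 30 mm (distance of rib_green from where it was at the start of the episode above 0.03 m).
It fails at once if the glaze jar is moved by more than 30 mm (distance of glaze_jar from where it was at the start of the episode above 0.03 m).
It also fails if it takes over 48 s, if anything falls off the work surface, if the arm or the gripper's body presses on something with over 40 N, if the wrist force passes 120 N, or if a joint passes its speed limit or range.

ROBOT

A 7-joint arm with a two-finger parallel gripper is mounted at the origin on a cart in front of the work surface, level with it; the furniture and walls round the work are solid. World frame = base frame: x ahead of the robot, y to its left, z up, the work surface at z = 0. Lengths are in mm, angles in rad, forces in N, time in s.
With the tool pointing down it reaches from about 400 to 875 mm from the base axis. Payload 4.4 kg.
Tool frame: the origin (TCP) lies at the very end of the fingers, on their centre line; the grasp point (between the pads) lies 19 mm behind it; y points along the fingers, x is the direction in which the jaws open and shut, and the axes are right-handed (so a half turn about y gives the same grasp; the last joint's range is limited). The gripper opens to 85 mm and grips with 20 to 120 N. Pads are 22 mm wide; open, the fingers measure 114 mm over their backs; the gripper's body (76 mm by 85 mm) begins 54 mm behind the grasp point. The pads swing forward as they close: fully open they stand 13 mm farther back than shut.
Start: joints at [1.26, 0.628, 0.038, 1.517, -0.027, 0.996, -0.02], TCP at [157.563, -630.628, 231.313] pointing down, gripper open.
Joint ranges: [-3.06, 3.06], [-0.37, 2.12], [-1.25, 1.32], [0.18, 2.47], [-1.1, 4.24], [0.23, 1.98], [-2.94, 2.94]. Speed limits (rad/s): [2.57, 2.57, 3.14, 3.14, 3.14, 3.14, 3.14].

INTERFACE

Orientations are given as [roll, pitch, yaw] about the fixed x, y, z axes, in that order (R = Rz(yaw) Ry(pitch) Rx(roll)).
In Python, from cell import readout, eyes, finish_job gives the robot as it stands. The module is installed in compiled form; this text tells all that it offers.
- The arm moves only by the tool apply_moves, never from a script. Its argument "commands" is a list that holds one entry, the list of rows, each a list of 6 numbers: the shift along the tool's x, y, z in units of 0.04 m (1.0 is 0.04 m), then the turn, a rotation vector about the tool's x, y, z in units of 5 degrees (1.0 is 5 degrees). A call has 1 to 8 rows; each row shifts and turns the pose as measured when the row begins, along the tool's axes as they then stand; what a row does not reach is not made up. A row lasts 1/12 s, in which the tool goes at most 41.7 mm and 7.16 degrees, less where a joint would pass 70% of its speed; a pose out of reach is approached as far as the arm can. A call with a number of a shift or a turn outside -1 to 1 is refused whole. A call with a gripper value outside its range is refused whole. "claw" is the finger opening in mm, from 0 to 85.4, set as the call begins (left out, the last holds). The fingers move at their own pace and stop on an object; the grip force is fixed at half the most. Time passes only in rows, so rows that do not move let the fingers close. It gives the time, the measured TCP pose, the force and the opening at its end, in the units of the state.
- readout.read_state(): the state, without advancing time (a new reading comes with each control period).
- eyes.get_image(name): name is "side" or "top" or "wrist"; returns a dict with "image" (384x512x3 uint8, red, green, blue), "mtx" (3x3 intrinsics, pixels), "k1" (the pictures are not rectified: a ray, as slopes to the right and down, at radius r is drawn at 1 + k1 r^2 times it, then the intrinsics apply), "rvec" (rotation vector, rad) and "tvec" (3), from world to camera coordinates, as OpenCV has them. Camera axes: x right, y down, z forward; pixel columns grow to the right and rows downward; lengths in mm; the calibration is good to about 2 mm. A picture is of the moment at which its call begins. There is no depth.
- finish_job(): hands the job in, once; it reports no verdict.
The state is a dict: "clock": time; "qpos": joint angles; "qd": joint speeds; "tau": joint torques, N m; "eef_pos": TCP position; "tool_rot": TCP orientation; "force": force on the tool from outside, world axes, zero at the start; "torque": the same for the moment, N m; "width": finger opening in mm.
Only numpy, scipy, OpenCV 4.12 (cv2) and the standard library are available. Lean on these libraries where they do the work, as an engineer would, in place of code of your own. Each camera call takes 0.05 s, during which the arm holds its last target. There are 200 camera calls.

## Working session

There is one attempt and no reset: what is moved stays moved. The work goes in short steps, Python scripts to look and compute and a tool call to move; the robot and the scene stay as the last step left them, time stands still between calls to the robot, and variables do not carry over. Pictures are saved under pics/ and viewed, about 8 in all and at most 12, crops included, and the job is handed in when it is done.

Besides the shell and the picture viewer there is one more tool, called in YAML: its name, and indented under it one key for each argument. apply_moves: Moves the arm, as the interface text tells. Shifts and turns lie within -1 to 1; 1 stands for 0.04 m of shift or 5 degrees of turn. Its arguments: {"type":"object","properties":{"commands":{"type":"array"},"claw":{"type":"number"}},"required":["commands"]}

```bash
mkdir -p pics
cat > h.py <<'E'
import numpy as np, cv2
from cell import readout, eyes, finish_job
from scipy.spatial.transform import Rotation as Ro
def grab(n,save=None):
    d=eyes.get_image(n)
    if save: cv2.imwrite(f'pics/{save}.png',cv2.cvtColor(d['image'],cv2.COLOR_RGB2BGR))
    return d
def ray(d,u,v):
    K=np.array(d['mtx']);x=(u-K[0,2])/K[0,0];y=(v-K[1,2])/K[1,1]
    a,b=x,y
    for _ in range(30):
        s=1+d['k1']*(a*a+b*b);a,b=x/s,y/s
    R=cv2.Rodrigues(np.array(d['rvec'],float).reshape(3))[0];t=np.array(d['tvec'],float).reshape(3)
    return -R.T@t, R.T@np.array([a,b,1])
def onplane(d,u,v,z):
    o,r=ray(d,u,v);return o+r*(z-o[2])/r[2]
def blobs(d,lo,hi,minA=40):
    h=cv2.cvtColor(d['image'],cv2.COLOR_RGB2HSV);m=cv2.inRange(h,lo,hi)
    n,l,s,c=cv2.connectedComponentsWithStats(m)
    return [(s[i].tolist(),c[i].round(1).tolist()) for i in range(1,n) if s[i][4]>=minA],l
def proj(d,p):
    R=cv2.Rodrigues(np.array(d['rvec'],float).reshape(3))[0];t=np.array(d['tvec'],float).reshape(3)
    c=R@np.array(p,float)+t;a=c[:2]/c[2];a=a*(1+d['k1']*(a@a));K=np.array(d['mtx']);return [K[0,0]*a[0]+K[0,2],K[1,1]*a[1]+K[1,2]]
E
python3 - <<'E'
from h import *
s=readout.read_state();print({k:np.round(s[k],3).tolist() for k in s})
ims=[]
for n in('side','top','wrist'):
    d=grab(n,n+'0');ims.append(d['image'])
    o,r=ray(d,256,192);print(n,d['k1'],o.round(),r.round(2))
    print('or',blobs(d,(5,130,90),(20,255,255))[0]);print('bl',blobs(d,(95,120,60),(125,255,255))[0])
cv2.imwrite('pics/a.png',cv2.cvtColor(np.hstack(ims[:2]),cv2.COLOR_RGB2BGR)[:, :])
E
cd pics; python3 -c "
import cv2
a=cv2.imread('side0.png');b=cv2.imread('top0.png');w=cv2.imread('wrist0.png')
import numpy as np
m=np.hstack([a,b]);cv2.imwrite('m.png',cv2.resize(m,(800,300),interpolation=cv2.INTER_AREA))"
```

```text
{'clock': 0.0, 'qpos': [1.26, 0.629, 0.038, 1.518, -0.027, 0.996, -0.02], 'qd': [-0.001, -0.001, -0.002, -0.0, -0.0, -0.001, -0.001], 'tau': [0.002, -56.34, 1.226, -19.345, 0.011, 0.011, -0.0], 'eef_pos': [157.447, -630.01, 230.399], 'tool_rot': [-1.571, 0.002, -1.326], 'force': [-0.231, -0.516, -0.887], 'torque': [0.017, 0.064, -0.024], 'width': 85.477}
side -0.11149552878493754 [ 240. 1032.  545.] [ 0.27 -0.88 -0.4 ]
or [([247, 190, 29, 11, 101], [263.2, 194.1]), ([259, 245, 17, 19, 274], [266.6, 253.8])]
bl [([206, 228, 14, 17, 215], [212.5, 235.7])]
top -0.059208877397206 [ 508.   -5. 1107.] [ 0.06 -0.03 -1.  ]
or [([192, 41, 32, 15, 235], [208.5, 45.2]), ([366, 133, 27, 8, 58], [378.8, 135.9]), ([375, 134, 22, 12, 47], [387.6, 140.2]), ([265, 174, 41, 41, 487], [285.2, 194.4]), ([174, 224, 13, 13, 133], [179.6, 230.0]), ([414, 244, 8, 40, 118], [417.8, 264.2])]
bl [([118, 0, 38, 23, 185], [134.3, 11.9]), ([190, 172, 13, 12, 127], [196.2, 177.4])]
wrist -0.003650780775890001 [ 235. -611.  373.] [-0.28 -0.09 -0.96]
or [([93, 0, 13, 22, 199], [99.7, 8.4])]
bl []
```

View pics/top0.png

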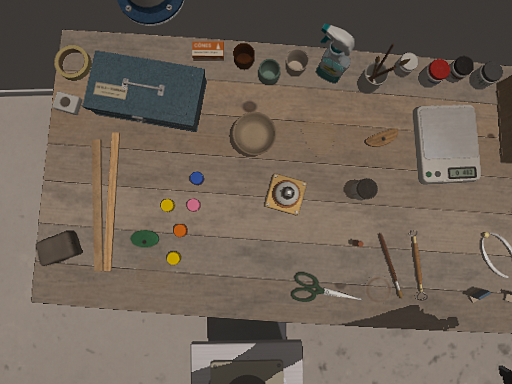

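View pics/side0.png

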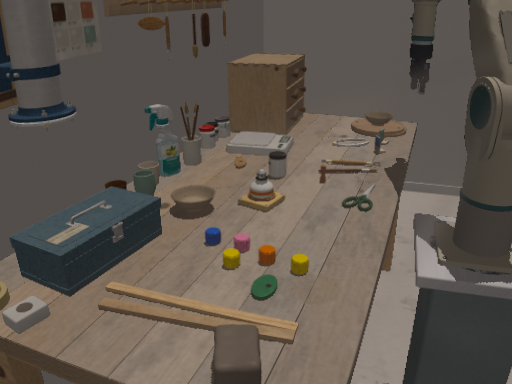

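The top view shows the orange cap at about (180,230). Around it are the blue cap (196,177), pink (193,205), yellow (167,205) and (173,258), and the green rib at (145,239). The bottle nozzle is at about (288,192). The side view agrees, with the orange cap at (267,254) and the bottle at (262,185).

Run:
```python
from h import *
t=grab('top');s=grab('side')
P=lambda n,d,u,v,z:print(n,onplane(d,u,v,z).round(1))
P('orange top',t,179.6,230,28);P('orange side',s,266.6,253.8,16)
P('blue',t,196.2,177.4,28);P('yellow1',t,167,205,28);P('pink',t,193.5,205,28);P('y2',t,173.5,258,28);P('rib',t,145,239,9)
P('nozzle',t,288,192,97);P('bottle band',t,285.2,194.4,18);
a=cv2.resize(cv2.cvtColor(t['image'],cv2.COLOR_RGB2BGR)[165:220,260:315],None,fx=7,fy=7,interpolation=2)
b=cv2.resize(cv2.cvtColor(s['image'],cv2.COLOR_RGB2BGR)[160:215,232:287],None,fx=7,fy=7,interpolation=2)
cv2.imwrite('pics/noz.png',np.hstack([a,b]))
```

```text
orange top [472.3 183.2  28. ]
orange side [472.7 182.6  16. ]
blue [619.8 135.8  28. ]
yellow1 [542.8 218.5  28. ]
pink [541.8 143.8  28. ]
y2 [394.5 200.6  28. ]
rib [447.3 285.4   9. ]
nozzle [ 570.4 -115.9   97. ]
bottle band [ 568.6 -116.3   18. ]
```

View pics/noz.png

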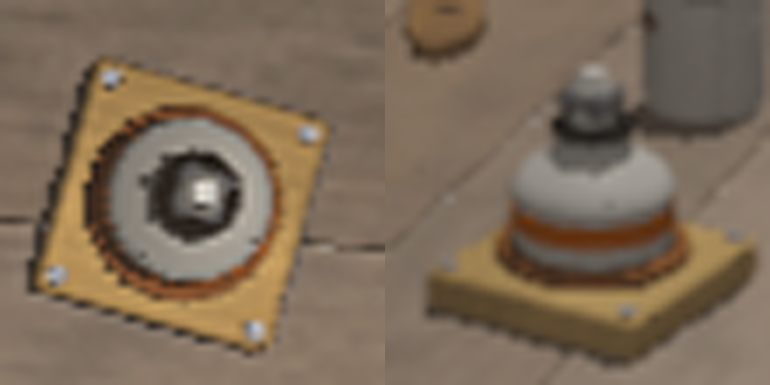

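apply_moves:
  commands:
    - [[0,0,1,0,-0.72,0],[0,0,1,0,-0.72,0],[0,0,1,0,-0.72,0],[0,0,1,0,-0.72,0],[0,0,1,0,-0.72,0],[0,0,1,0,-0.72,0],[0,0,1,0,-0.72,0],[0,0,1,0,-0.72,0]]

```text
clock: 0.92
eef_pos: [436.2, -493.5, 226.8]
tool_rot: [-1.582, 0.003, -0.827]
force: [0.3, -1.5, -0.1]
width: 85.4
```

The crops show the nozzle tip at about top (289,192) and side (261,170), with the black ring just under it.

apply_moves:
  commands:
    - [[-0.15,0,1,0,-0.72,0],[-0.15,0,1,0,-0.72,0],[-0.15,0,1,0,-0.72,0],[-0.15,0,1,0,-0.72,0],[-0.15,0,1,0,-0.72,0],[-0.15,0,1,0,-0.72,0],[-0.15,0,1,0,-0.72,0],[-0.15,0,1,0,-0.72,0]]

```text
clock: 1.58
eef_pos: [582.6, -198.0, 222.2]
tool_rot: [-1.58, 0.003, -0.298]
force: [-0.3, -0.1, 0.8]
width: 85.5
```

apply_moves:
  commands:
    - [[-0.2,0,0.8,0,-0.72,0],[-0.2,0,0.8,0,-0.72,0],[0,0,0,0,0,0],[0,0,0,0,0,0]]

```text
clock: 1.92
eef_pos: [586.5, -114.0, 221.8]
tool_rot: [-1.571, 0.004, -0.146]
force: [-0.6, -1.0, 0.1]
width: 85.2
```

Run:
```python
from h import *
s=readout.read_state();print(s['eef_pos'],s['tool_rot'],s['force'])
d=grab('wrist','w1');print(ray(d,256,192),proj(d,[570,-116,97]))
```

```text
[ 586.45923803 -114.03671887  221.84507819] [-1.57061071  0.0036519  -0.14575339] [-0.64484057 -1.03841633  0.09463279]
(array([599.23205637, -35.46986594, 364.54662442]), array([-0.02249121, -0.29063034, -0.95704521])) [np.float64(229.85035593184722), np.float64(194.84608534981035)]
```

View pics/w1.png

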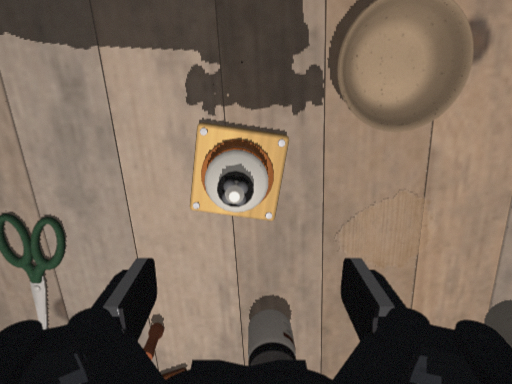

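The wrist picture shows the nozzle tip at about (235,196) and the seal ring at (236,187), with nothing in the way around the bottle.

Run:
```python
from h import *
d=grab('wrist')
g=cv2.cvtColor(d['image'],cv2.COLOR_RGB2GRAY).astype(int)
print(d['mtx'][0][0]);print(g[184:206:1,220:252:2])
# stand screws -> centre
for n,uv,z in(('tip',(234.8,196),97),):print(n,onplane(d,*uv,z))
print('screws mean',np.mean([onplane(d,u,v,18) for u,v in((204,132),(284,143),(196,206),(269,216))],0))
t=grab('top');print('top',onplane(t,289-.3,192.1,97),'screws',np.mean([onplane(t,(u+.5)/7-.5+260,(v+.5)/7-.5+165,18) for u,v in((111,78),(310,133),(56,275),(256,330))],0))
s=grab('side');print('side',onplane(s,(592.5-385)/7-.5+232,70/7+160,95))
```

```text
321.28000724537884
[[ 27  31  37  64  74  75  67  57  83  54  51  50  39  11  12  33]
 [ 29  27  55  77  85  85  78  62  81  57  65  65  53  26  20  31]
 [ 31  31  64  87  94  94  87  79  84  70  77  77  68  48  31  27]
 [ 28  31  74  94 104 105 110 108 110  85  86  87  80  61  28  31]
 [ 29  31  82  98 114 118 127 126 126 113  99  98  87  69  32  29]
 [ 30  31  86 106 122 129 129 126 128 127 116 109  94  80  30  31]
 [ 28  24  84 107 131 132 127 127 126 128 127 120 100  85  35  33]
 [ 25  26  70 115 134 131 130 127 129 131 131 129 103  87  33  28]
 [ 32  28  41 131 136 134 135 140 131 131 132 133 105  87  32  30]
 [ 27  28  34 139 138 134 175 188 165 133 133 136 108  77  29  28]
 [ 27  26  54 143 139 164 225 231 219 158 137 140  99  59  31  30]
 [ 27  29  77 147 143 210 239 238 239 197 139 143  85  29  34  28]
 [ 22  35  86 148 134 235 239 238 239 229 146 145  91  27  29  27]
 [ 23  47  85 150 143 239 238 239 238 238 152 150 104  29  29  26]
 [ 27  68  92 154 146 239 238 239 239 238 161 150  98  29  28  27]
 [ 39  81  93 155 126 238 238 238 239 239 162 154  84  37  34  36]
 [ 93  71  98 148 144 238 237 238 238 237 161 156  81  40  28  61]
 [162  63 101 134 164 227 238 238 238 227 161 147  87  41  29 129]
 [198 101  99 116 153 200 234 238 236 198 161 123  90  37  59 180]
 [202 163  95 112 136 165 211 227 217 168 146 111  92  35 127 201]
 [197 198  97 102 108 132 162 189 171 155 120 106  82  63 180 202]
 [198 202 152  94  80  73 108 133 130 124 112 101  83 148 203 201]]
tip [ 574.27417713 -116.2295421    97.        ]
screws mean [ 574.38291726 -117.45318648   18.        ]
top [ 570.14268159 -117.72077471   97.        ] screws [ 570.61192612 -118.01903638   18.        ]
side [ 571.16930054 -120.56363342   95.        ]
```

apply_moves:
  commands:
    - [[-0.2,0,1,0,-0.8,0],[-0.2,0,1,0,-0.8,0],[-0.2,0,1,0,-0.8,0],[-0.2,0,1,0,-0.8,0],[-0.2,0,1,0,-0.8,0],[0,0,0,0,-0.8,0],[0,0,0,0,0,0],[0,0,0,0,0,0]]

```text
clock: 2.78
eef_pos: [552.0, 72.5, 219.5]
tool_rot: [-1.578, 0.003, 0.254]
force: [-0.1, 0.5, -0.1]
width: 85.3
```

apply_moves:
  commands:
    - [[0.03,0,0.34,0,-1,0],[0.03,0,0.34,0,-1,0],[0.03,0,0.34,0,-1,0],[0.03,0,0.34,0,-1,0],[0.03,0,0.34,0,-1,0],[0.03,0,0.34,0,-1,0],[0.03,0,0.34,0,-1,0],[0.03,0,0.34,0,-1,0]]
  claw: 62

```text
clock: 3.45
eef_pos: [512.6, 147.5, 216.6]
tool_rot: [-1.585, 0.014, 0.925]
force: [0.1, 1.2, -0.0]
width: 62.1
```

apply_moves:
  commands:
    - [[0.03,0.4,0.34,0,-1,0],[0.03,0.4,0.34,0,-1,0],[0,0,0,0,0,0],[0,0,0,0,0,0]]

```text
clock: 3.78
eef_pos: [494.6, 158.0, 183.6]
tool_rot: [-1.585, 0.017, 1.088]
force: [0.5, -0.5, 0.8]
width: 61.8
```

```bash
cat >> h.py <<'E'
def dtool(target):
    s=readout.read_state();R=Ro.from_euler('xyz',s['tool_rot'])
    return R.inv().apply(np.array(target)-s['eef_pos'])/40
def cap(d,z=31):
    b,l=blobs(d,(5,130,60),(20,255,255))
    out=[]
    for st,c in b:
        cs,_=cv2.findContours((l==l[int(round(c[1])),int(round(c[0]))]).astype('uint8'),0,1)
        (u,v),r=cv2.minEnclosingCircle(cs[0]);out.append((st,c,round(u,1),round(v,1),round(r,1),onplane(d,u,v,z).round(1),onplane(d,*c,z).round(1)))
    return out
E
python3 - <<'E'
from h import *
s=readout.read_state();print(s['eef_pos'],s['tool_rot'],s['force'],s['width'])
d=grab('wrist','w2');[print(x) for x in cap(d)]
print(dtool([472.5,183,120]))
E
```

```text
[494.60534429 157.98398828 183.59447099] [-1.58513875  0.01735693  1.08804478] [ 0.54492614 -0.49040107  0.7670893 ] 61.81881401468227
([245, 124, 41, 42, 1313], [264.8, 144.9], 264.7, 144.8, 21.0, array([472.1, 184.2,  31. ]), array([472.3, 184.3,  31. ]))
([42, 308, 21, 18, 73], [49.9, 316.1], 52.0, 316.5, 13.1, array([ 534.1, -114. ,   31. ]), array([ 532.6, -115.8,   31. ]))
[0.33276408 1.572244   0.8040407 ]
```

View pics/w2.png

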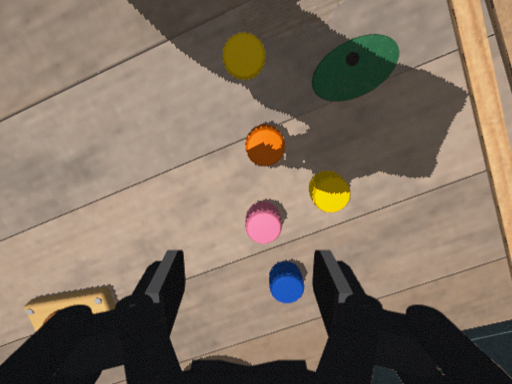

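The wrist view shows the orange cap at (265,145), clear of its neighbours, with both fingers free. It gives (472.2, 184.2), and the top camera gave (472.4, 183.2).

apply_moves:
  commands:
    - [[0.17,0.5,0.4,0.1,0,0],[0.17,0.5,0.4,0.1,0,0],[0,0.5,0,0,0,0],[0,0,0,0,0,0],[0,0,0,0,0,0]]

```text
clock: 4.25
eef_pos: [482.2, 178.2, 125.2]
tool_rot: [-1.578, 0.013, 1.059]
force: [0.3, -0.3, 0.5]
width: 61.9
```

```bash
cat >> h.py <<'E'
def info(target,yaw=None):
    s=readout.read_state();R=Ro.from_euler('xyz',s['tool_rot']);y=s['tool_rot'][2] if yaw is None else yaw
    w=(R.inv()*Ro.from_euler('xyz',[-np.pi/2,0,y])).as_rotvec(degrees=True)/5
    print('t',round(s['clock'],2),'pos',np.round(s['eef_pos'],1),'rot',np.round(s['tool_rot'],3),'F',np.round(s['force'],1),'w',round(s['width'],1),'shift',dtool(target).round(3),'turn',w.round(2))
E
python3 - <<'E'
from h import *
info([472.3,183.8,2])
d=grab('wrist','w3');[print(x) for x in cap(d)]
E
```

```text
t 4.25 pos [482.2 178.2 125.2] rot [-1.578  0.013  1.059] F [ 0.3 -0.3  0.5] w 61.9 shift [0.04  3.078 0.308] turn [ 0.08  0.   -0.15]
([227, 157, 48, 52, 1924], [250.3, 182.9], 250.2, 182.7, 25.9, array([470.9, 185.5,  31. ]), array([471. , 185.4,  31. ]))
```

apply_moves:
  commands:
    - [[0.04,0.3,0.3,0.08,0,-0.15],[0,0.6,0,0,0,0],[0,0.6,0,0,0,0],[0,0.6,0,0,0,0],[0,0,0,0,0,0],[0,0,0,0,0,0]]

```text
clock: 4.8
eef_pos: [485.2, 183.5, 47.7]
tool_rot: [-1.587, -0.013, 1.042]
force: [0.2, -0.7, -0.1]
width: 61.9
```

Run:
```python
from h import *
info([472.2,184,2])
```

```text
t 4.8 pos [485.2 183.5  47.7] rot [-1.587 -0.013  1.042] F [ 0.2 -0.7 -0.1] w 61.9 shift [-0.168  1.135  0.304] turn [ 0.18 -0.    0.15]
```

apply_moves:
  commands:
    - [[-0.17,0,0.3,0.18,0,0.15],[0,0,0,0,0,0],[0,0,0,0,0,0]]

```text
clock: 5.05
eef_pos: [473.1, 183.9, 51.5]
tool_rot: [-1.573, -0.003, 1.039]
force: [0.0, -0.3, 0.1]
width: 62.0
```

Run:
```python
from h import *
info([472.2,184,2]);info([472.2,184,2])
d=grab('wrist','w4');[print(x) for x in cap(d)];info([472.2,184,2])
```

```text
t 5.05 pos [473.1 183.9  51.5] rot [-1.573 -0.003  1.039] F [ 0.  -0.3  0.1] w 62.0 shift [-0.013  1.237  0.024] turn [ 0.03 -0.    0.04]
t 5.05 pos [473.1 183.9  51.5] rot [-1.573 -0.003  1.039] F [ 0.  -0.3  0.1] w 62.0 shift [-0.013  1.237  0.024] turn [ 0.03 -0.    0.04]
([215, 197, 66, 73, 3739], [247.5, 233.6], 247.8, 233.2, 36.6, array([468.7, 186.8,  31. ]), array([468.8, 186.6,  31. ]))
t 5.1 pos [473.  184.   51.6] rot [-1.573 -0.004  1.04 ] F [-0.9  0.3  0.6] w 62.1 shift [-0.013  1.239  0.02 ] turn [ 0.03 -0.    0.04]
```

apply_moves:
  commands:
    - [[0,0.4,0,0.03,0,0.04],[0,0,0,0,0,0],[0,0.4,0,0,0,0],[0,0,0,0,0,0]]

```text
clock: 5.43
eef_pos: [475.8, 184.8, 23.1]
tool_rot: [-1.575, -0.006, 1.038]
force: [-0.2, -0.2, -0.2]
width: 62.6
```

Run:
```python
from h import *
info([472.2,184,2])
```

```text
t 5.43 pos [475.8 184.8  23.1] rot [-1.575 -0.006  1.038] F [-0.2 -0.2 -0.2] w 62.6 shift [-0.067  0.526  0.069] turn [ 0.05 -0.    0.07]
```

apply_moves:
  commands:
    - [[-0.07,0.25,0.07,0.05,0,0.07],[0,0,0,0,0,0],[-0.02,0.27,0.02,0.02,0,0.03],[0,0,0,0,0,0],[0,0,0,0,0,0]]

```text
clock: 5.85
eef_pos: [471.9, 184.2, 3.2]
tool_rot: [-1.57, 0.001, 1.038]
force: [-0.6, 0.2, 0.7]
width: 62.1
```

Run:
```python
from h import *
info([472.2,184,2])
d=grab('wrist','w5');[print(x) for x in cap(d)]
```

```text
t 5.85 pos [471.9 184.2   3.2] rot [-1.570e+00  1.000e-03  1.038e+00] F [-0.6  0.2  0.7] w 62.1 shift [-0.001  0.031 -0.01 ] turn [-0.   -0.   -0.01]
([205, 229, 88, 101, 6838], [248.1, 280.3], 248.0, 279.3, 50.5, array([466.6, 187.9,  31. ]), array([467. , 187.7,  31. ]))
```

View pics/w5.png

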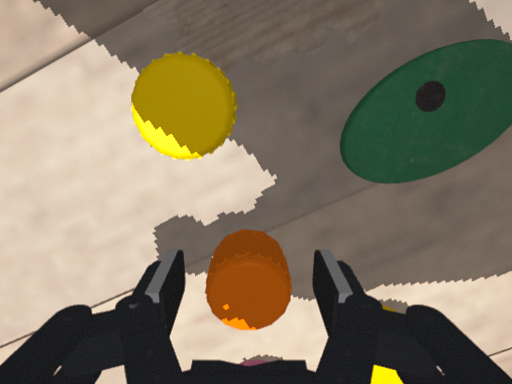

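The cap sits centred between the fingers, its top face at about (248,291) and the fingers at columns 175 and 325. I'll close now.

apply_moves:
  commands:
    - [[0,0,0,0,0,0],[0,0,0,0,0,0],[0,0,0,0,0,0],[0,0,0,0,0,0],[0,0,0,0,0,0],[0,0,0,0,0,0]]
  claw: 25

```text
clock: 6.4
eef_pos: [472.2, 184.4, 4.3]
tool_rot: [-1.571, 0.0, 1.038]
force: [0.9, -0.6, -0.6]
width: 34.6
```

Run:
```python
from h import *
info([472.2,184,2])
d=grab('wrist','w6');[print(x) for x in cap(d)];print(proj(d,[471.9,184.2,31]),onplane(d,248,291,31))
```

```text
t 6.4 pos [472.2 184.4   4.3] rot [-1.571  0.     1.038] F [ 0.9 -0.6 -0.6] w 34.6 shift [-0.007  0.058 -0.005] turn [ 0.  0. -0.]
([208, 229, 82, 100, 6695], [248.3, 279.8], 247.9, 278.8, 50.2, array([467.2, 187.7,  31. ]), array([467.7, 187.6,  31. ]))
[np.float64(246.34635654497202), np.float64(290.9638391108725)] [472.26701187 184.78801482  31.        ]
```

apply_moves:
  commands:
    - [[0,-0.3,0,0,0,0],[0,-0.5,0,0,0,0],[0,-0.8,0,0,0,0],[0,-0.8,0,0,0,0],[0,-0.8,0,0,0,0],[0,-0.8,0,0,0,0],[0,0,0,0,0,0]]

```text
clock: 7.03
eef_pos: [469.9, 184.2, 168.4]
tool_rot: [-1.566, 0.007, 1.041]
force: [1.5, 1.8, 0.1]
width: 35.2
```

Run:
```python
from h import *
info([571,-117,200])
d=grab('wrist','w7');[print(x) for x in cap(d)]
```

```text
t 7.03 pos [469.9 184.2 168.4] rot [-1.566  0.007  1.041] F [1.5 1.8 0.1] w 35.2 shift [-5.223 -0.784 -5.985] turn [-0.06 -0.   -0.08]
([208, 230, 82, 100, 6627], [248.3, 280.1], 248.6, 279.3, 49.9, array([553.1, 135.3,  31. ]), array([553.8, 134.6,  31. ]))
```

View pics/w7.png

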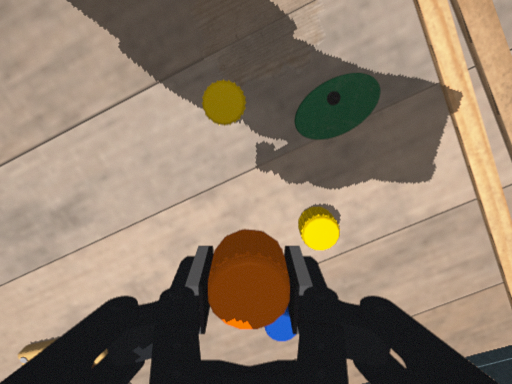

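The cap is up and held level, with its top at (248,291) on the tool axis. Next I'll carry it to the bottle, slightly past the nozzle so the wrist camera can see the tip at close range.

apply_moves:
  commands:
    - [[-0.38,0,-0.86,0,0.66,0],[-0.38,0,-0.86,0,0.66,0],[-0.38,0,-0.86,0,0.66,0],[-0.38,0,-0.86,0,0.66,0],[-0.38,0,-0.86,0,0.66,0],[-0.38,0,-0.86,0,0.66,0],[-0.38,0,-0.86,0,0.66,0],[-0.38,0,-0.86,0,0.66,0]]

```text
clock: 7.75
eef_pos: [590.9, -88.5, 158.4]
tool_rot: [-1.56, 0.014, 0.582]
force: [0.1, 1.1, -0.4]
width: 34.4
```

Run:
```python
from h import *
info([597,-172,165],0.45)
```

```text
t 7.75 pos [590.9 -88.5 158.4] rot [-1.56   0.014  0.582] F [ 0.1  1.1 -0.4] w 34.4 shift [-1.023 -0.171 -1.826] turn [-0.11  1.51 -0.17]
```

apply_moves:
  commands:
    - [[-0.4,0,-0.7,-0.1,0.75,-0.17],[-0.4,0,-0.7,0,0.75,0],[-0.2,0.1,-0.4,0,0,0],[0,0.3,0,0,0,0],[0,0,0,0,0,0],[0,0,0,0,0,0]]

```text
clock: 8.25
eef_pos: [587.1, -188.4, 131.1]
tool_rot: [-1.57, 0.014, 0.425]
force: [-0.3, 0.2, 0.3]
width: 34.5
```

Run:
```python
from h import *
info([597,-172,140],0.45)
d=grab('wrist','w8');g=cv2.cvtColor(d['image'],cv2.COLOR_RGB2GRAY)
p=proj(d,[571,-118,97]);print(p)
```

```text
t 8.25 pos [ 587.1 -188.4  131.1] rot [-1.57   0.014  0.425] F [-0.3  0.2  0.3] w 34.5 shift [ 0.392 -0.227  0.273] turn [-0.01 -0.28 -0.16]
[np.float64(274.97265080866623), np.float64(110.3898233198051)]
```

View pics/w8.png

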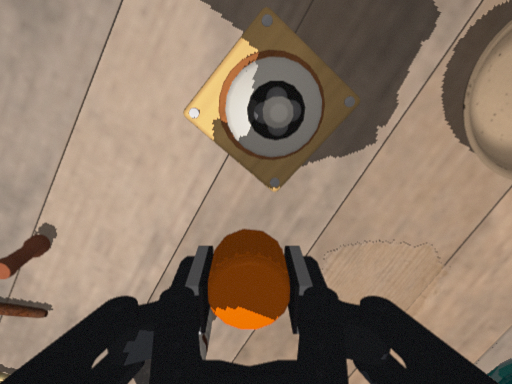

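The wrist picture shows the tip disc at about (277,112), the seal ring at (275,111) and the cap still firmly held at (248,291).

Run:
```python
from h import *
d=grab('wrist')
g=cv2.cvtColor(d['image'],cv2.COLOR_RGB2GRAY)
print(g[88:134:2,252:304:2])
print(onplane(d,277.3,112,97),'screws',np.mean([onplane(d,u,v,18) for u,v in((267,20),(349.5,101),(194,113),(275,183))],0))
info([571.5,-118,125])
```

```text
[[215 215 119  93  33   6  15  24   9  14  19  24  29  25  20  17  14  12
   13  12  14  63 116 113 111 113]
 [217 180 100  26  14  18  18  21  16  23  47  56  57  57  55  39  23  20
   18  19  19  16  82 116 114 112]
 [216 113  28  15  18  22  15  15  25  52  57  58  59  60  57  57  44  20
   16  12  15  17  28  98 115 113]
 [182  44   6  20  15  18  18  21  45  53  59  59  60  59  61  60  57  29
   11  19  13  20  11  27 104 113]
 [ 78  13  16  15  17  16  18  22  52  55  56  60  63  63  59  59  59  52
   15  18  21  15  16  18  45 113]
 [ 29  18  17  17  18  15  19  35  56  57  63  73  77  80  86  79  62  49
   17  15  17  13  23  16  16  76]
 [ 20  23  14  14  17  17  14  42  56  82 109 107 108 108 110 109 106  85
   37  17  15  14  18  14  16  48]
 [ 34  31  16  16  13  18  29  77 104 104 107 108 108 110 108 109 109 108
  103  47  39  35  24   6  16  29]
 [ 36  37  36  22  27  42  54 106 104 108 107 108 109 110 112 108 107 108
  107  89  58  59  52  26  15  16]
 [ 36  33  36  46  55  55  81 106 105 109 108 111 116 117 117 113 108 107
  107 106  71  58  57  53  15  19]
 [ 27  37 
[... 940 characters left out ...]
6  60  15  15  16  13  15  89]
 [ 12  18  16  12  23  22  14  46  94  93  96  94  95  94  92  94  96  95
   56  16  15  21  21  18  47 109]
 [ 44  17  22  20  22  22  18  17  53  78  88  95  95  91  93  95  83  56
   30  13  22  16  15  26  95 107]
 [102  16  18  18  13  15  19  17  41  54  59  72  67  69  60  62  57  52
   18  18  16  15  17  69 108 109]
 [104  54  22  16  17  19  16  14  27  53  51  57  59  56  55  55  55  44
   18  14  20  12  51 105 106 105]]
[ 571.94701228 -117.23736639   97.        ] screws [ 573.01053347 -117.26480554   18.        ]
t 8.35 pos [ 587.3 -186.8  131.6] rot [-1.569  0.013  0.427] F [ 0.2  0.7 -0.4] w 34.5 shift [0.356 0.163 1.73 ] turn [-0.02 -0.   -0.15]
```

apply_moves:
  commands:
    - [[0.12,0,0.57,0,0,-0.15],[0.12,0,0.57,0,0,0],[0.12,0,0.57,0,0,0],[0,0,0,0,0,0],[0,0,0,0,0,0]]

```text
clock: 8.77
eef_pos: [573.1, -106.8, 132.9]
tool_rot: [-1.567, -0.005, 0.439]
force: [-0.1, -0.0, 0.2]
width: 34.8
```

Run:
```python
from h import *
info([572,-118.3,112])
```

```text
t 8.77 pos [ 573.1 -106.8  132.9] rot [-1.567 -0.005  0.439] F [-0.1 -0.   0.2] w 34.8 shift [-0.149  0.521 -0.25 ] turn [-0.04  0.    0.06]
```

apply_moves:
  commands:
    - [[-0.15,0.2,-0.25,-0.04,0,0.06],[0,0,0,0,0,0],[0,0.2,0,0,0,0],[0,0,0,0,0,0],[0,0,0,0,0,0]]

```text
clock: 9.18
eef_pos: [573.2, -118.4, 115.8]
tool_rot: [-1.572, -0.001, 0.442]
force: [0.4, 0.2, 0.1]
width: 34.9
```

Run:
```python
from h import *
info([572,-118.3,112],.45)
d=grab('side');i=cv2.cvtColor(d['image'],cv2.COLOR_RGB2BGR)[135:215,222:302]
cv2.imwrite('pics/s9.png',cv2.resize(i,None,fx=7,fy=7,interpolation=2))
```

```text
t 9.18 pos [ 573.2 -118.4  115.8] rot [-1.572e+00 -1.000e-03  4.420e-01] F [0.4 0.2 0.1] w 34.9 shift [-0.025  0.096  0.016] turn [ 0.01 -0.09  0.01]
```

View pics/s9.png

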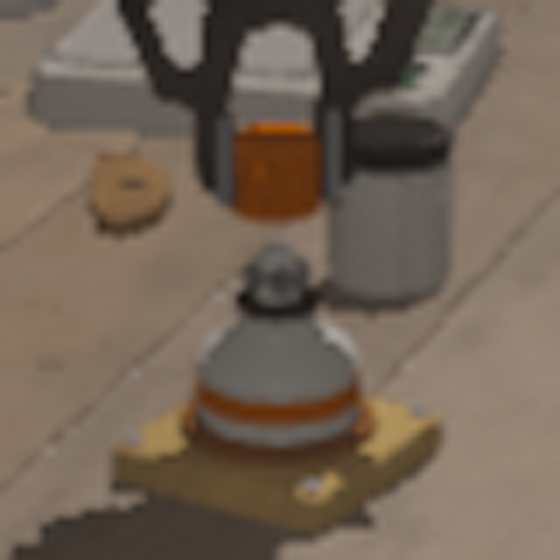

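The side view shows the cap centred over the nozzle: cap axis at column 278, nozzle and ring at 277–278 in the crop. Going down in small steps.

apply_moves:
  commands:
    - [[0,0.2,0,0,0,0],[0,0,0,0,0,0],[-0.02,0.2,0,0,0,0],[0,0,0,0,0,0]]

```text
clock: 9.57
eef_pos: [571.9, -120.3, 97.8]
tool_rot: [-1.572, 0.0, 0.44]
force: [-0.3, 0.5, -0.3]
width: 35.0
```

Run:
```python
from h import *
info([573,-118.4,94],.44)
```

```text
t 9.57 pos [ 571.9 -120.3   97.8] rot [-1.572  0.     0.44 ] F [-0.3  0.5 -0.3] w 35.0 shift [0.046 0.096 0.031] turn [ 0.01 -0.   -0.  ]
```

apply_moves:
  commands:
    - [[0.045,0.03,0.03,0,0,0],[0,0.1,0,0,0,0]]

```text
clock: 9.73
eef_pos: [573.4, -118.2, 92.7]
tool_rot: [-1.572, -0.001, 0.44]
force: [-3.6, 2.8, 12.8]
width: 34.7
```

Run:
```python
from h import *
info([573,-118.4,94],.44)
```

```text
t 9.73 pos [ 573.4 -118.2   92.7] rot [-1.572e+00 -1.000e-03  4.400e-01] F [-3.6  2.8 12.8] w 34.7 shift [-0.01  -0.033 -0.001] turn [ 0.01 -0.    0.01]
```

apply_moves:
  commands:
    - [[0,0.12,0,0,0,0],[0,0.15,0,0,0,0]]

```text
clock: 9.9
eef_pos: [571.9, -117.1, 82.7]
tool_rot: [-1.571, 0.002, 0.44]
force: [-0.9, -1.9, -1.1]
width: 34.4
```

Run:
```python
from h import *
info([573,-118.4,76.8],.44)
```

```text
t 9.9 pos [ 571.9 -117.1   82.7] rot [-1.571  0.002  0.44 ] F [-0.9 -1.9 -1.1] w 34.4 shift [ 0.012  0.148 -0.041] turn [-0.    0.   -0.02]
```

apply_moves:
  commands:
    - [[0,0.12,0,0,0,0],[0,0.12,0,0,0,0],[0,0.12,0,0,0,0]]

```text
clock: 10.15
eef_pos: [572.0, -117.1, 74.6]
tool_rot: [-1.575, 0.004, 0.44]
force: [-17.5, 2.6, 65.5]
width: 34.8
```

Run:
```python
from h import *
info([572,-117.3,76.8],.44)
```

```text
t 10.15 pos [ 572.  -117.1   74.6] rot [-1.575  0.004  0.44 ] F [-17.5   2.6  65.5] w 34.8 shift [-0.003 -0.056 -0.005] turn [ 0.04 -0.   -0.04]
```

apply_moves:
  commands:
    - [[0,0.055,0,0,0,0],[0,0.055,0,0,0,0]]

```text
clock: 10.32
eef_pos: [571.9, -117.1, 76.4]
tool_rot: [-1.579, 0.004, 0.44]
force: [-4.2, 0.6, 10.7]
width: 34.8
```

Run:
```python
from h import *
info([572,-117.3,76.8],.44)
d=grab('side');i=cv2.cvtColor(d['image'],cv2.COLOR_RGB2BGR)[135:215,222:302]
cv2.imwrite('pics/s10.png',cv2.resize(i,None,fx=7,fy=7,interpolation=2))
info([572,-117.3,76.8],.44)
```

```text
t 10.32 pos [ 571.9 -117.1   76.4] rot [-1.579  0.004  0.44 ] F [-4.2  0.6 10.7] w 34.8 shift [-0.001 -0.01  -0.006] turn [ 0.09 -0.   -0.05]
t 10.37 pos [ 571.9 -117.1   76.1] rot [-1.579  0.004  0.44 ] F [-5.3  0.3 15.6] w 34.8 shift [-0.001 -0.017 -0.006] turn [ 0.09  0.   -0.05]
```

View pics/s10.png

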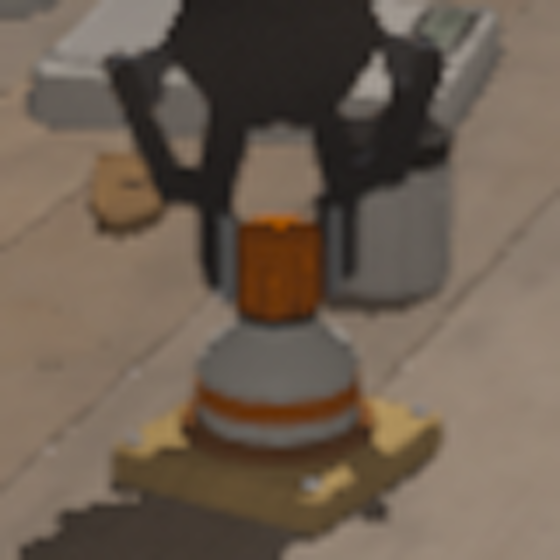

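The side view shows the cap seated on the bottle shoulder, upright, axis at column 280, with the ring hidden under it. I'll raise the push to a firm, moderate level and hold it.

apply_moves:
  commands:
    - [[0,0.08,0,0,0,0],[0,0.08,0,0,0,0],[0,0.08,0,0,0,0],[0,0.08,0,0,0,0],[0,0.08,0,0,0,0],[0,0.08,0,0,0,0],[0,0.08,0,0,0,0],[0,0.08,0,0,0,0]]

```text
clock: 11.03
eef_pos: [572.0, -117.2, 75.7]
tool_rot: [-1.594, 0.006, 0.439]
force: [-9.6, 0.7, 28.8]
width: 34.6
```

Run:
```python
from h import *
for _ in range(6):
    info([572,-117.3,76.8],.44);eyes.get_image('top')
```

```text
t 11.03 pos [ 572.  -117.2   75.7] rot [-1.594  0.006  0.439] F [-9.6  0.7 28.8] w 34.6 shift [-0.002 -0.028 -0.004] turn [ 0.26 -0.01 -0.07]
t 11.08 pos [ 572.1 -117.2   75.7] rot [-1.594  0.006  0.439] F [-9.2  1.2 27.2] w 34.9 shift [-0.003 -0.028 -0.003] turn [ 0.27 -0.01 -0.06]
t 11.13 pos [ 572.  -117.2   75.7] rot [-1.594  0.006  0.439] F [-8.7  0.7 29. ] w 34.6 shift [-0.002 -0.029 -0.004] turn [ 0.26 -0.01 -0.07]
t 11.18 pos [ 572.  -117.2   75.7] rot [-1.594  0.006  0.439] F [-8.4  1.6 28.6] w 35.0 shift [-0.002 -0.029 -0.004] turn [ 0.26 -0.01 -0.07]
t 11.23 pos [ 572.  -117.2   75.7] rot [-1.594  0.006  0.439] F [-9.3  1.4 28.9] w 34.6 shift [-0.001 -0.028 -0.004] turn [ 0.26 -0.01 -0.07]
t 11.28 pos [ 572.  -117.2   75.7] rot [-1.594  0.006  0.439] F [-9.3  1.4 29. ] w 34.7 shift [-0.001 -0.028 -0.003] turn [ 0.26 -0.01 -0.07]
```

Run:
```python
from h import *
for _ in range(4): eyes.get_image('top')
info([572,-117.3,76.8],.44)
print(finish_job())
info([572,-117.3,76.8],.44)
```

```text
t 11.53 pos [ 572.  -117.2   75.7] rot [-1.594  0.006  0.439] F [-9.   0.7 29.5] w 35.1 shift [-0.002 -0.028 -0.003] turn [ 0.26 -0.01 -0.06]
the job is handed in; nothing more can be done
None
the job is handed in; nothing more can be done
```

The orange cap is snapped onto the bottle, and I handed the job in with the gripper still pressing it down. The hand-in gives no verdict, so the result rests on the checks below.

**How it went:**
- I gripped the cap round its sides and lifted it well over 40 mm.
- I centred it over the nozzle and pressed straight down. The push was 12.8 N at the snap bumps and fell to about zero once past them.
- The first press on the seal ring peaked at about 65 N, with the limit at 120 N. It then eased briefly to about 11 N before I set the final push.

**Last checks:**
- **Push:** it held steady at about 29 N down for the last half second, against the 12 N or so needed to squeeze the ring. About 9 N of sideways force remained.
- **Depth:** the tool height fits the cap being fully home. The ring's squeeze can't be read directly, so I judged it from the push and depth.
- **Upright and centred:** the tool tilt was about 0.02 rad. The side picture, taken just before the final press, showed the cap straight and seated on the bottle.
- **Other things on the table:** nothing was touched that I know of, but I did not measure the blue cap and the others again at the end.

**What disagreed:** the three cameras placed the nozzle up to 4 mm apart. I settled the alignment with a close wrist picture, the side picture and the small sideways forces while pressing.

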